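# Shut the air valve in the manifold box

## Robot

A 6-joint arm with a two-finger parallel gripper is mounted at the origin on the work surface. World frame = base frame: x ahead of the robot, y to its left, z up, the work surface at z = 0. Lengths are in mm, angles in rad, forces in N, time in s.
With the tool pointing down it reaches from about 400 to 925 mm from the base axis. Payload 12.5 kg.
Tool frame: the origin (TCP) lies on the front face of the gripper's body, between the roots of the fingers; the fingertips stand 78 mm ahead of it and the grasp point (between the pads) lies 59 mm ahead of it (env.nose_length is the distance from the TCP to the fingertips, in mm); z points along the fingers, y is the line along which they close (so a half turn about z gives the same grasp; the last joint's range is limited). The gripper opens to 95 mm and grips with 3 to 60 N. Pads are 20 mm wide; open, the fingers measure 119 mm over their backs; the gripper's body (75 mm by 180 mm) begins 59 mm behind the grasp point.
Start: joints at [-1.455, 0.491, 1.559, -0, 1.092, -0.106], TCP at [137.512, -609.695, 292.261] pointing down, gripper open.
Joint ranges: [-3.1, 3.1], [-0.84, 2.19], [0.05, 2.79], [-1.13, 4.28], [0.06, 2.93], [-2.69, 2.69]. Speed limits (rad/s): [2.22, 2.22, 2.79, 3.14, 3.14, 3.14].

## Interface

Orientations are given as [roll, pitch, yaw] about the fixed x, y, z axes, in that order (R = Rz(yaw) Ry(pitch) Rx(roll)).
In Python, from cell import env gives the robot as it stands.
- The arm moves only by the tool jog_arm, never from a script. Its argument "motion" is a list of rows, each a list of 7 numbers: the turn, a rotation vector about the tool's x, y, z in degrees, then the shift along the tool's x, y, z in mm, then the finger opening in mm, from 0 to 95.1. In form: [[wx, wy, wz, x, y, z, hand], ...]. A call has 1 to 10 rows; each row shifts and turns the commanded pose from where the row before left it, along the tool's axes as they then stand; what a row does not reach is not made up. A row lasts 1/8 s, in which the tool goes at most 62.5 mm and 10.7 degrees, less where a joint would pass 70% of its speed; a pose out of reach is approached as far as the arm can. A call is refused whole if a number of a shift passes 62.5 or a number of a turn 10.7, either way. A call with a gripper value outside its range is refused whole. The fingers move at their own pace and stop on an object; the grip force is fixed at half the most. Time passes only in rows, so rows that do not move let the fingers close. It gives the time, the measured TCP pose, the force, the opening and the grip force at its end, in the units of the state.
- env.state(): the state, without advancing time (a new reading comes with each control period).
- env.read_camera(name): name is "scene" or "top"; returns a dict with "color" (420x560x3 uint8, red, green, blue), "z_map" (420x560 float32, mm along the optical axis (not along the pixel's ray), 0 where there is no reading), "camera_matrix" (3x3 intrinsics, pixels), "k1" (the pictures are not rectified: a ray, as slopes to the right and down, at radius r is drawn at 1 + k1 r^2 times it, then the intrinsics apply), "world_to_cam" (4x4, takes a point from world to camera coordinates). Camera axes: x right, y up, looking along -z (the intrinsics and any distortion apply to the point x, -y, -z); pixel columns grow to the right and rows downward; lengths in mm; the calibration is good to about 2 mm. A picture is of the moment at which its call begins.
- env.job_done(): hands the job in; it is judged then, once.
Trained networks look in the newest picture that a camera, given by its name, has taken for a name from the list of things; names that differ only in an ending like _2 or _b are one class to them, and where a whole thing is asked for, a point or a joint stands for the part that bears it (a point fixed in the world has none). Each returns a list of dicts, best first, with "score" (0 to 1); they miss things now and then, are a little off and sometimes report something else, mostly with a low value. They report only what shows in the picture. A call takes as long as a camera call. They do not tell look-alikes from the thing itself.
- env.recognise(camera, thing): "location" ([column, row] in pixels, amid what is visible of it).
The state is a dict: "t": time; "joints": joint angles; "qvel": joint speeds; "tau": joint torques, N m; "eef_pos": TCP position; "tcp_rot": TCP orientation; "ft_force": force on the tool from outside, world axes, zero at the start; "moment": the same for the moment, N m; "opening": opening from 0.0 (shut) to 1.0 (fully open); "grip_force": force on a finger pad.
Only numpy, scipy, OpenCV 4.12 (cv2) and the standard library are available. Lean on these libraries where they do the work, as an engineer would, in place of code of your own. Each camera call takes 0.05 s, during which the arm holds its last target. There are 200 camera calls.

## Task

The air line of this bench must be shut off. With closed fingertips, gently push the cover of the valve box aside, all the way from the valves over the empty bay, then push the valve handle that has the round disc on its end clockwise (seen from above) until it is fully shut against its stop, square across its pipe. Leave the plain handle, the steel cups and the jar alone, do not pinch, lift or tip the cover, leave it open, and finish clear of everything.

Things in the scene. Friction and masses are not known exactly. Their poses are not given: they have to be found in the camera images.
- box: Fixed grey valve box 268 (x) x 262 (y) x 58 mm, walls 6 mm, floor 4 mm; origin under its centre, on the bench. Open top, two bays along y: the right one (y < 0) holds two valves, pivots at y -35 mm, x -45 (near) and +55 mm (far), either way round; the left one (y > 0) only two low pipes. A raised edge, 3 mm thick, top at 68 mm, runs round the rim and keeps the cover on its track.
- cover: Loose flat aluminium cover 259 (x) x 126 (y) x 4 mm, 0.5 kg, on the rim at 58 mm; origin under its centre. Upright rib across its middle: 120 mm long in x, 10 mm thick in y, top 24 mm above the underside. Starts over the right bay (centre at box y -64 to -55 mm), slides along the box's +y with 1 to 8 N until the raised edge stops it at about y +65 mm.
- disc_handle (a joint): Handle with the round disc: angle in rad. 0 = open, the handle points to the box's -y along its pipe; grows clockwise seen from above; 1.57 = shut, against the stop, pointing to the box's -x (across the pipe). Stiff: takes about 4 N at the disc, stays where it is left.
- disc_pivot (a point): Turning axis of the disc handle, on the handle's top face, 44 mm above the bench; its axes are the box's axes (x across the pipe, y along it, z up).
- disc_tip (a point): Centre of the disc, 52 mm from disc_pivot, at 44 mm height. The disc is steel, 26 mm across, from 36 to 48 mm above the bench; the bar to it is 11 mm wide and 8 mm thick (36 to 44 mm).
- plain_handle (a joint): The other valve's handle, to be left alone: same size of valve, same meaning of the angle, starts near open.
- plain_tip (a point): Point near the end of the plain handle, 52 mm from its pivot at 44 mm height. A straight steel bar, 11 mm wide, 60 mm long, 8 mm thick, with a squared end and no disc.
- plain_pivot (a point): Turning axis of the plain handle, at 44 mm height, axes as for disc_pivot.
- cup_a: Loose open steel cup, 72 mm across, 55 mm high, beside the box's right wall; origin under its centre.
- cup_b: Loose open steel cup, 72 mm across, 55 mm high, beside the box's left wall; origin under its centre.
- jar: Loose steel jar with a white cap, 60 mm across, 80 mm high, beside the box's left wall; origin under its centre.
Mind the look-alikes: they are no part of the job. Leave any red look-alike of the cup_b alone.

How it is judged (in metres and radians):
On the way, in this order (a step that is already met when the one before it is completed fails the run):
1. the cover is slid aside over the empty bay, the handle with the disc not yet shut (y of cover in the frame of box above 0.048 m and value of joint disc_handle below 0.6 rad), for 0.1 s.
2. the handle with the disc is pushed shut (value of joint disc_handle above 1.45 rad), for 0.1 s.
At the end, for the whole second after the job is handed in: Disc handle above 1.45 rad; cover flat on the rim (under 64 mm, tilt under 0.05 rad), at rest, its centre beyond y +48 mm in the box frame; plain handle's end within 12 mm, cups and jar within 20 mm of their starts, upright (0.1 rad) (value of joint disc_handle above 1.45 rad and y of cover in the frame of box above 0.048 m and height (world z) of cover below 0.064 m and angle between cover's own z axis and vertical below 0.05 rad and linear speed of cover below 0.01 m/s and distance of plain_tip from where it was at the start of the episode below 0.012 m and distance of each of cup_a, cup_b, jar from where it was at the start of the episode below 0.02 m and angle between each of cup_a, cup_b, jar's own z axis and vertical below 0.1 rad); the robot touches nothing.
It fails at once if the cover is lifted off its track (10 mm) or tipped (height (world z) of cover above 0.068 m or angle between cover's own z axis and vertical above 0.15 rad).
It fails at once if the plain handle is turned (its end moves over 12 mm) (distance of plain_tip from where it was at the start of the episode above 0.012 m).
It fails at once if a cup or the jar is moved over 20 mm, lifted or tipped (distance of any of cup_a, cup_b, jar from where it was at the start of the episode above 0.02 m or angle between any of cup_a, cup_b, jar's own z axis and vertical above 0.3 rad).
It fails at once if the cover is pressed or pinched with more than 40 N (contact force between the fingers and cover above 40 N).
It also fails if it takes over 48 s, if anything falls off the work surface, if the arm or the gripper's body presses on something with over 40 N, if the wrist force passes 120 N, or if a joint passes its speed limit or range.

## Working session

There is one attempt and no reset: what is moved stays moved. The work goes in short steps, Python scripts to look and compute and a tool call to move; the robot and the scene stay as the last step left them, time stands still between calls to the robot, and variables do not carry over. Pictures are saved under pics/ and viewed, at most 10 in all, crops included, and the job is handed in when it is done.

Besides the shell and the picture viewer there is one more tool, called after "Call:" as name(argument=value, ...) on one line, values as JSON. jog_arm: Moves the arm, as the interface text tells. Its arguments: {"type":"object","properties":{"motion":{"type":"array"}},"required":["motion"]}

```bash
mkdir -p pics; cat > h.py <<'E'
import numpy as np, cv2
from cell import env
def world(c):
    K=np.array(c["camera_matrix"]);z=c["z_map"];h,w=z.shape
    u,v=np.meshgrid(np.arange(w),np.arange(h))
    p=cv2.undistortPoints(np.stack([u,v],-1).reshape(-1,1,2).astype(np.float64),K,np.array([c["k1"],0,0,0.])).reshape(h,w,2)
    P=np.stack([p[...,0]*z,-p[...,1]*z,-z,np.ones_like(z)],-1)
    W=P@np.linalg.inv(np.array(c["world_to_cam"])).T
    W=W[...,:3];W[z<=0]=np.nan
    return W
def proj(c,pts):
    K=np.array(c["camera_matrix"]);P=np.c_[np.array(pts,float),np.ones(len(pts))]@np.array(c["world_to_cam"]).T
    s=np.c_[P[:,0]/-P[:,2],-P[:,1]/-P[:,2]];r2=(s**2).sum(1,keepdims=True);s=s*(1+c["k1"]*r2)
    return s*[K[0,0],K[1,1]]+[K[0,2],K[1,2]]
E
python3 - <<'E'
from h import *
np.set_printoptions(precision=1,suppress=True)
for n in ["top","scene"]:
    c=env.read_camera(n);cv2.imwrite(f"pics/{n}0.png",c["color"][...,::-1]);W=world(c)
    print(n,c["k1"])
    for t in ["box","cover","cup_a","jar","disc_handle","disc_tip","plain_tip"]:
        for d in env.recognise(n,t)[:3]:
            u,v=np.round(d["location"]).astype(int);print(t,round(d["score"],2),u,v,W[v,u])
s=env.state();print(s["eef_pos"],s["tcp_rot"],s["ft_force"],s["t"])
E
```

```text
top -0.019835396918797363
box 0.93 318 232 [600.3 -26.4   1.9]
cover 0.67 372 230 [ 594.7 -135.1   82.6]
cup_a 0.94 204 196 [689.1 240.3   4.6]
cup_a 0.78 241 156 [785.6 153.4   3.2]
cup_a 0.75 443 247 [ 561.7 -309.7    4. ]
jar 0.69 262 265 [524.5  96.8  82.5]
disc_tip 0.16 318 232 [600.3 -26.4   1.9]
plain_tip 0.67 319 209 [649.9 -28.4  28.3]
scene -0.1721642672303866
box 0.87 262 195 [590.8 -48.5   3.6]
box 0.25 226 155 [ 609.1 -133.    59.9]
cover 0.94 227 157 [ 612.  -126.    61.5]
cup_a 0.98 297 257 [637.8 102.4   2.7]
cup_a 0.97 390 261 [523.7 219.1   9.5]
cup_a 0.93 191 264 [788.7  -6.3   3.3]
jar 0.89 339 210 [554.6 113.6  76.9]
disc_handle 0.48 228 155 [ 606.4 -130.2   60.3]
plain_tip 0.62 228 156 [ 608.4 -127.5   60.8]
[ 137.5 -609.7  292.3] [3.1 0.  0.2] [-0.5 -0.2  0.8] 0.8
```

View pics/top0.png

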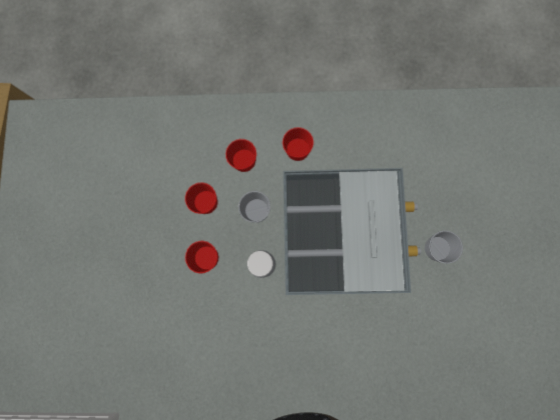

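View pics/scene0.png

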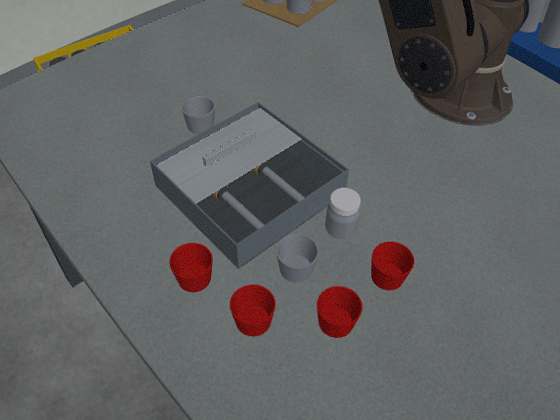

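The top view shows the box at columns 285–410, rows 168–293, with the cover on its right half. The rib is near column 373, rows 200–257. Loose cups sit at (255,207) and (443,247), and the jar is at (260,264). Next I'll get the box and rib poses from depth.

```bash
python3 - <<'E'
from h import *
np.set_printoptions(precision=3,suppress=True)
for n in ["top","scene"]:
    c=env.read_camera(n);W=world(c);x,y,z=W[...,0],W[...,1],W[...,2]
    reg=(x>440)&(x<760)&(y>-230)&(y<75)
    for nm,lo,hi in [("edge+",50,73),("cover",57,66),("rib",75,95)]:
        m=(reg&(z>lo)&(z<hi)).astype(np.uint8)
        k,l,st,_=cv2.connectedComponentsWithStats(m);
        if k<2: continue
        i=1+np.argmax(st[1:,4]);P=W[l==i]
        r=cv2.minAreaRect(P[:,:2].astype(np.float32));print(n,nm,len(P),np.array(r[0]),np.array(r[1]),r[2],np.median(P[:,2]),P[:,:2].min(0),P[:,:2].max(0))
s=env.state();print(s["eef_pos"],s["tcp_rot"])
E
```

```text
top edge+ 8502 [597.88  -80.623] [268.577 260.907] 0.4783162772655487 63.0223534249464 [ 463.186 -212.051] [732.722  50.058]
top cover 7232 [598.209 -81.476] [266.365 256.407] 0.5584166646003723 62.86218982191497 [ 465.781 -209.642] [732.547  47.498]
top rib 306 [ 597.634 -135.747] [118.785  10.871] 0.40129297971725464 82.66859401993861 [ 538.245 -141.29 ] [ 657.    -129.966]
scene edge+ 8798 [597.617 -79.789] [272.606 267.689] 0.3203352689743042 61.48407035750097 [ 460.93  -213.941] [734.22   54.677]
scene cover 7153 [597.333 -79.476] [272.184 266.82 ] 0.2610415816307068 61.4330244727762 [ 460.93 -212.93] [733.581  54.213]
scene rib 350 [ 598.96  -134.606] [121.24   15.286] 1.4875133037567139 80.77141827691435 [ 538.458 -143.771] [ 659.621 -127.705]
[ 137.504 -609.68   292.246] [3.142 0.    0.222]
```

Call:
jog_arm(motion=[[0,0,6.2,0,0,0,0],[0,0,6.2,0,0,0,0],[0,0,0,38,-36,0,0],[0,0,0,38,-36,0,0],[0,0,0,38,-36,0,0],[0,0,0,38,-36,0,0],[0,0,0,38,-36,0,0],[0,0,0,38,-36,0,0],[0,0,0,38,-36,0,0],[0,0,0,38,-36,0,0]])

```text
t: 2.15
eef_pos: [441.1, -318.8, 292.5]
tcp_rot: [3.141, -0.0, 0.005]
ft_force: [0.6, -1.2, 0.2]
opening: 0.023
grip_force: 0.0
```

Call:
jog_arm(motion=[[0,0,0,39,-38,0,0],[0,0,0,39,-38,0,0],[0,0,0,39,-38,0,0],[0,0,0,39,-38,0,0],[0,0,0,0,0,40,0],[0,0,0,0,0,40,0],[0,0,0,0,0,25,0],[0,0,0,0,0,0,0],[0,0,0,0,0,0,0]])

```text
t: 3.28
eef_pos: [595.6, -167.4, 188.3]
tcp_rot: [3.141, -0.001, 0.005]
ft_force: [-0.1, -0.3, 0.8]
opening: 0.002
grip_force: 0.0
```

```bash
python3 - <<'E'
from h import *
s=env.state();print(s["eef_pos"],s["ft_force"])
c=env.read_camera("scene");cv2.imwrite("pics/s1.png",cv2.resize(c["color"][60:260,120:360,::-1],None,fx=3,fy=3,interpolation=cv2.INTER_CUBIC))
E
```

```text
[ 595.55712062 -167.43366871  188.30426078] [-0.05086218 -0.25366553  0.75552836]
```

View pics/s1.png

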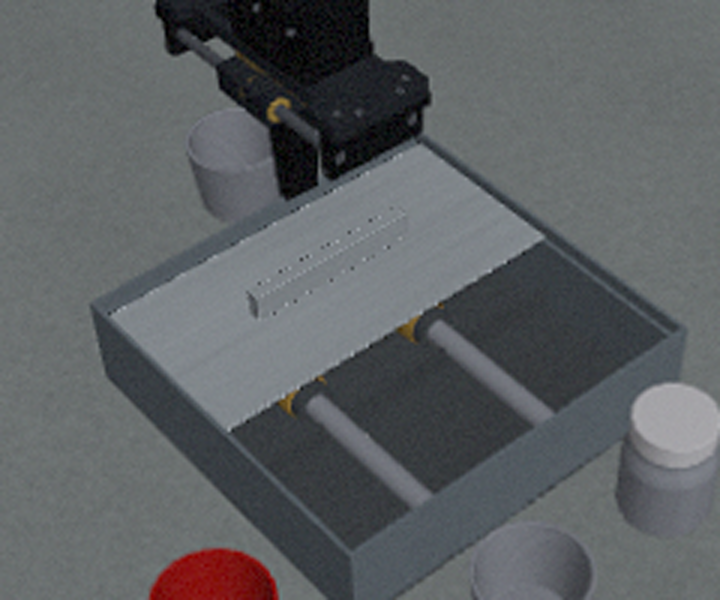

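The closed fingers hang over the cover's right part, behind the rib, at crop pixel (300,190). Lowering beside the rib.

Call:
jog_arm(motion=[[0,0,0,2,0,20,0],[0,0,0,0,0,15,0],[0,0,0,0,0,6,0],[0,0,0,0,0,0,0],[0,0,0,0,-6,0,0],[0,0,0,0,-4,0,0],[0,0,0,0,-4,0,0]])

```text
t: 4.2
eef_pos: [597.1, -152.8, 146.5]
tcp_rot: [3.141, -0.0, 0.006]
ft_force: [0.8, 1.0, -0.9]
opening: 0.004
grip_force: 0.0
```

Call:
jog_arm(motion=[[0,0,0,0,-4,0,0],[0,0,0,0,-4,0,0],[0,0,0,0,-4,0,0],[0,0,0,0,-5,0,0],[0,0,0,0,-5,0,0],[0,0,0,0,-5,0,0],[0,0,0,0,-5,0,0],[0,0,0,0,-5,0,0],[0,0,0,0,-5,0,0],[0,0,0,0,-5,0,0]])

```text
t: 5.45
eef_pos: [596.8, -105.9, 146.3]
tcp_rot: [3.141, -0.0, 0.005]
ft_force: [0.8, -3.6, 3.6]
opening: 0.005
grip_force: 2.2
```

Call:
jog_arm(motion=[[0,0,0,0,-5,0,0],[0,0,0,0,-5,0,0],[0,0,0,0,-5,0,0],[0,0,0,0,-5,0,0],[0,0,0,0,-5,0,0],[0,0,0,0,-5,0,0],[0,0,0,0,-5,0,0],[0,0,0,0,-5,0,0],[0,0,0,0,-5,0,0],[0,0,0,0,-5,0,0]])

```text
t: 6.7
eef_pos: [596.4, -56.0, 146.2]
tcp_rot: [3.141, 0.0, 0.005]
ft_force: [0.0, -5.1, 4.0]
opening: 0.009
grip_force: 2.8
```

```bash
python3 - <<'E'
from h import *
np.set_printoptions(precision=2,suppress=True)
print(env.state()["eef_pos"],env.state()["ft_force"])
c=env.read_camera("top");W=world(c);cv2.imwrite("pics/t2.png",cv2.resize(c["color"][150:310,220:470,::-1],None,fx=3,fy=3,interpolation=cv2.INTER_CUBIC))
E
```

```text
[596.45 -55.98 146.23] [ 0.   -5.14  4.03]
```

View pics/t2.png

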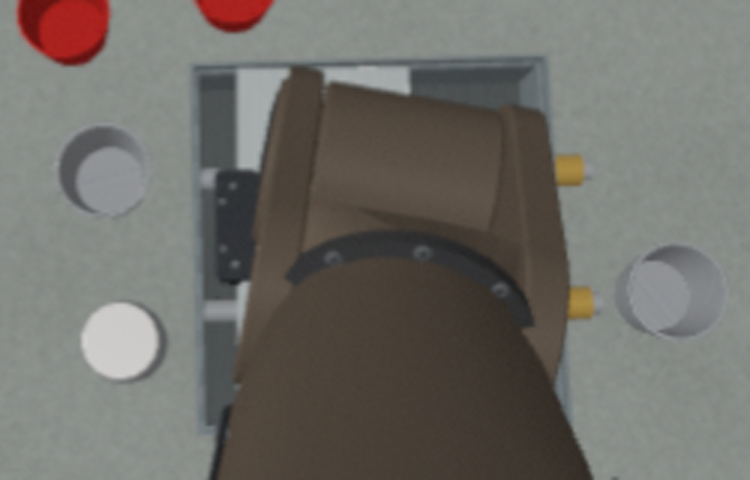

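The top view shows the cover at crop columns 238–410, still square, with about 25 mm left to the edge stop near column 200. Continuing gently.

Call:
jog_arm(motion=[[0,0,0,0,-5,0,0],[0,0,0,0,-5,0,0],[0,0,0,0,-4,0,0],[0,0,0,0,-3,0,0],[0,0,0,0,-2,0,0],[0,0,0,0,-1,0,0],[0,0,0,0,0,0,0]])

```text
t: 7.62
eef_pos: [596.3, -36.1, 146.2]
tcp_rot: [-3.142, 0.0, 0.005]
ft_force: [-0.5, -3.7, 2.8]
opening: 0.005
grip_force: 2.0
```

Call:
jog_arm(motion=[[0,0,0,0,10,0,0],[0,0,0,0,0,-30,0],[0,0,0,0,0,-40,0],[0,0,0,0,40,0,0],[0,0,0,0,40,0,0],[0,0,0,0,40,0,0],[0,0,0,0,40,0,0],[0,0,0,0,40,0,0],[0,0,0,0,40,0,0],[0,0,0,0,20,0,0]])

```text
t: 8.88
eef_pos: [597.5, -308.1, 215.7]
tcp_rot: [-3.141, 0.0, 0.004]
ft_force: [-0.1, 0.8, 0.2]
opening: 0.006
grip_force: 0.0
```

```bash
python3 - <<'E'
from h import *
np.set_printoptions(precision=1,suppress=True)
print(env.state()["eef_pos"],env.state()["ft_force"])
c=env.read_camera("top");W=world(c);cv2.imwrite("pics/t3.png",cv2.resize(c["color"][150:310,270:430,::-1],None,fx=3.7,fy=3.7,interpolation=cv2.INTER_CUBIC))
for t in ["disc_handle","disc_tip","plain_tip","disc_pivot","plain_pivot"]:
    for d in env.recognise("top",t)[:2]:
        u,v=np.round(d["location"]).astype(int);print(t,round(d["score"],2),u,v,W[v,u])
x,y,z=W[...,0],W[...,1],W[...,2]
m=(z>75)&(z<95)&(x>500)&(x<700)&(abs(y+17)<40)
print("rib",W[m].mean(0),m.sum())
m=(z>30)&(z<54)&(x>480)&(x<720)&(y>-200)&(y<-90)
k,l,st,ce=cv2.connectedComponentsWithStats(m.astype(np.uint8))
for i in range(1,k):
    if st[i,4]>8: P=W[l==i];print(st[i],P.min(0),P.max(0),P.mean(0))
E
```

```text
[ 597.5 -308.1  215.7] [-0.1  0.8  0.2]
disc_handle 0.71 375 209 [ 645.2 -151.1   45.4]
disc_tip 0.65 445 250 [ 554.8 -313.     6. ]
plain_tip 0.49 367 254 [ 546.5 -129.7   42.1]
disc_pivot 0.78 372 209 [ 645.4 -144.5   45.3]
plain_pivot 0.65 375 252 [ 551.3 -150.2   27.5]
rib [595.1 -24.   82.4] 257
[347 201  41  17 397] [ 626.7 -176.7   30.1] [666.4 -90.4  53. ] [ 647.2 -131.1   42.2]
[348 245  40  16 350] [ 532.9 -172.6   30. ] [567.3 -90.5  49.8] [ 550.1 -125.1   40.4]
[387 249   4   5  10] [ 548.6 -182.8   30.1] [ 557.4 -175.9   31.5] [ 552.3 -179.2   30.6]
```

View pics/t3.png

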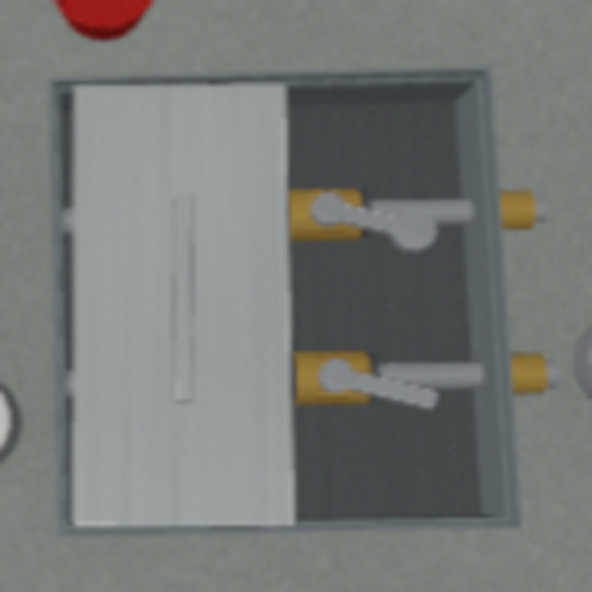

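The cover is clear of the valves, with its rib at crop column 183 (box y about +57). The disc, at crop (413,231), belongs to the far valve with its pivot at (327,208), about 15° turned already. The plain handle is the near one, ending at (430,398). Moving to the +x side of the disc.

Call:
jog_arm(motion=[[0,0,0,23,-45,0,0],[0,0,0,23,-45,0,0],[0,0,0,23,-45,0,0],[0,0,7.5,0,0,20,0],[0,0,7.5,0,0,20,0],[0,0,0,0,0,20,0],[0,0,0,0,0,0,0],[0,0,0,0,0,0,0]])

```text
t: 10.18
eef_pos: [666.4, -170.9, 156.8]
tcp_rot: [3.141, -0.001, -0.255]
ft_force: [0.0, 0.5, 1.5]
opening: 0.005
grip_force: 0.0
```

```bash
python3 - <<'E'
from h import *
print(env.state()["eef_pos"],env.state()["tcp_rot"])
c=env.read_camera("scene")
im=np.ascontiguousarray(cv2.resize(c["color"][80:230,140:340,::-1],None,fx=4,fy=4,interpolation=cv2.INTER_CUBIC))
for p,col in [((653,-115.5,44),(0,255,0)),((639.5,-165.7,48),(0,0,255)),((553,-115.5,44),(255,0,0))]:
    u=(proj(c,[p])[0]-[140,80]+.5)*4;cv2.circle(im,tuple(int(a) for a in u),4,col,1);print(u)
cv2.imwrite("pics/s4.png",im)
E
```

```text
[ 666.4043986  -170.86752363  156.82392668] [ 3.14146317e+00 -7.80105206e-04 -2.54800197e-01]
[296.8583247  388.28926404]
[256.50186191 312.53443357]
[460.19777697 292.33137768]
```

View pics/s4.png

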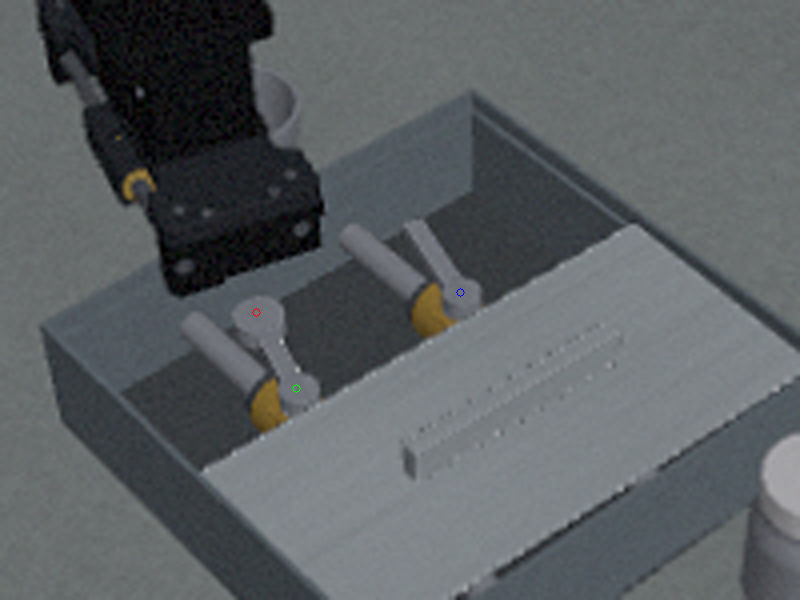

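The markers sit on the disc (256,312) and pivot (297,388) within about 3 mm. I'll check where the fingertip should appear before lowering.

```bash
python3 - <<'E'
from h import *
c=env.read_camera("scene");W=world(c)
for p in [(666,-171,79),(666,-171,157),(666,-171,100)]:
    u=proj(c,[p])[0];print(p,(u-[140,80]+.5)*4)
x,y,z=W[...,0],W[...,1],W[...,2]
m=(z>72)&(z<152)&(x>560)&(x<760)&(y>-230)&(y<-60)
P=W[m];print(m.sum())
for a in range(72,152,10):
    q=P[(P[:,2]>=a)&(P[:,2]<a+10)]
    if len(q): print(a,len(q),q.min(0).round(),q.max(0).round())
E
```

```text
(666, -171, 79) [198.73838505 285.15663283]
(666, -171, 157) [180.57167162 157.94345378]
(666, -171, 100) [194.00555274 252.28780636]
17
72 14 [ 656. -172.   78.] [ 679. -165.   82.]
82 3 [ 666. -169.   83.] [ 674. -164.   84.]
```

The fingertip shows at (666,-168,80) as expected; the gripper body hides most of it. Lowering and starting the arc.

Call:
jog_arm(motion=[[0,0,0,0,0,15,0],[0,0,0,0,0,15,0],[0,0,0,0,0,8,0],[0,0,0,0,0,0,0],[0,0,0,-3,0,0,0],[0,0,0,-3,0,0,0],[0,0,0,0,0,0,0]])

```text
t: 11.15
eef_pos: [660.5, -169.6, 118.7]
tcp_rot: [3.141, -0.001, -0.256]
ft_force: [2.5, -2.0, -2.4]
opening: 0.006
grip_force: 1.5
```

Call:
jog_arm(motion=[[0,0,5,-4.6,1.8,0,0],[0,0,5,-4.6,1.8,0,0],[0,0,5,-4.6,1.8,0,0],[0,0,5,-4.6,1.8,0,0],[0,0,5,-4.6,1.8,0,0],[0,0,5,-4.6,1.8,0,0]])

```text
t: 11.9
eef_pos: [631.6, -166.4, 118.7]
tcp_rot: [-3.141, -0.002, -0.783]
ft_force: [4.2, -0.8, -0.6]
opening: 0.006
grip_force: 1.7
```

Call:
jog_arm(motion=[[0,0,5,-4.6,1.8,0,0],[0,0,5,-4.6,1.8,0,0],[0,0,5,-4.6,1.8,0,0],[0,0,5,-4.6,1.8,0,0],[0,0,5,-4.6,1.8,0,0],[0,0,5,-4.6,1.8,0,0],[0,0,5,-4.6,1.8,0,0]])

```text
t: 12.78
eef_pos: [605.0, -145.5, 118.8]
tcp_rot: [-3.14, -0.001, -1.394]
ft_force: [2.8, -3.1, -1.0]
opening: 0.007
grip_force: 1.7
```

Call:
jog_arm(motion=[[0,0,5,-4.6,1.8,0,0],[0,0,5,-4.6,1.8,0,0],[0,0,0,-1,0,0,0],[0,0,0,0,0,0,0]])

```text
t: 13.28
eef_pos: [591.7, -152.4, 116.9]
tcp_rot: [-3.123, 0.038, -1.537]
ft_force: [0.2, 0.2, 0.2]
opening: 0.004
grip_force: 0.0
```

```bash
python3 - <<'E'
from h import *
s=env.state();print(s["joints"],s["qvel"],s["eef_pos"],s["tcp_rot"],s["ft_force"],s["tau"])
E
```

```text
[-0.37371628  0.68507386  1.74795174  0.0651562   0.70727035  2.68464438] [ 5.91839079e-03  6.92175130e-04 -4.03858953e-03  3.83379272e-05
 -2.67325337e-03  1.23466283e-03] [ 591.67105101 -152.40686319  116.89266366] [-3.12266197  0.0379232  -1.536713  ] [0.24988475 0.16921491 0.22678171] [-4.76151221e-01 -6.52337480e+01 -1.74806750e+01  6.39469712e-02
 -6.00925391e-02 -1.73803204e-03]
```

Joint 6 reached its limit (2.69), which tilted the tool slightly. I'll back off and unwind the wrist.

Call:
jog_arm(motion=[[0,0,-8,6,0,0,0],[0,0,-8,0,0,0,0],[0,0,-8,0,0,0,0],[0,0,0,0,0,0,0]])

```text
t: 13.78
eef_pos: [592.0, -158.2, 116.5]
tcp_rot: [-3.109, 0.027, -1.119]
ft_force: [-0.3, -0.3, -0.5]
opening: 0.003
grip_force: 0.0
```

```bash
python3 - <<'E'
from h import *
s=env.state();print(s["joints"],s["eef_pos"],s["tcp_rot"])
c=env.read_camera("scene")
cv2.imwrite("pics/s5.png",cv2.resize(c["color"][80:230,140:340,::-1],None,fx=4,fy=4,interpolation=cv2.INTER_CUBIC))
E
```

```text
[-0.38248671  0.68748285  1.74335321  0.06527068  0.70986395  2.25785743] [ 591.95930616 -158.21056469  116.51319225] [-3.10877865  0.0271177  -1.11859589]
```

View pics/s5.png

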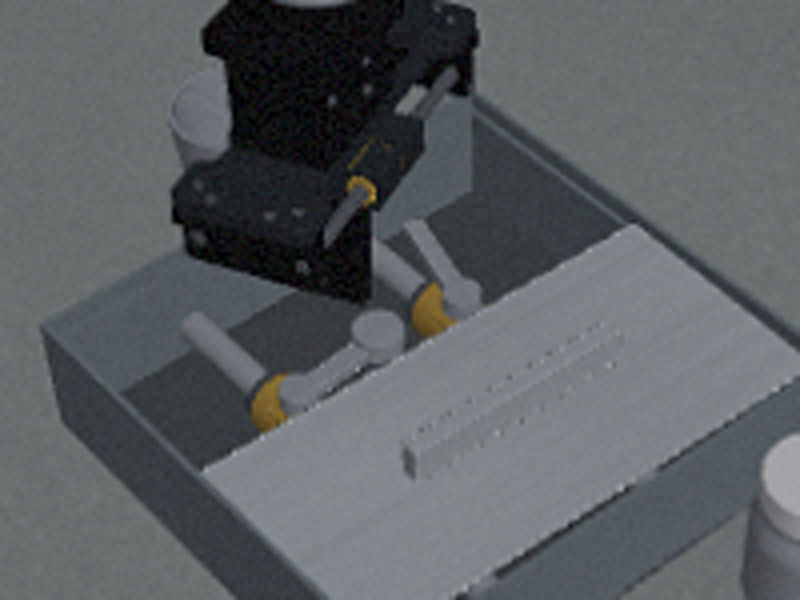

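The handle is now nearly across its pipe, with the disc at crop (378,330) still a few degrees short. The plain handle and the cover are undisturbed. I'll unwind to about yaw 0 and level the tool, then push straight in +y.

```bash
python3 - <<'E'
from h import *
from scipy.spatial.transform import Rotation as R
s=env.state();a=R.from_euler("xyz",s["tcp_rot"]);b=R.from_euler("xyz",[np.pi,0,0])
r=(a.inv()*b).as_rotvec(degrees=True);print(r,r/7, a.inv().apply([10,-3,2]))
E
```

```text
[ -2.55453688   0.34086122 -64.2381782 ] [-0.36493384  0.04869446 -9.1768826 ] [ 6.9930836  -7.76805207 -1.93756256]
```

Call:
jog_arm(motion=[[-0.36,0.05,-9.2,7,-7.8,-2,0],[-0.36,0.05,-9.2,0,0,0,0],[-0.36,0.05,-9.2,0,0,0,0],[-0.36,0.05,-9.2,0,0,0,0],[-0.36,0.05,-9.2,0,0,0,0],[-0.36,0.05,-9.2,0,0,0,0],[-0.36,0.05,-9.2,0,0,0,0],[0,0,0,0,0,0,0]])

```text
t: 14.82
eef_pos: [601.8, -161.3, 118.5]
tcp_rot: [-3.141, -0.001, 0.002]
ft_force: [-0.1, -0.0, -0.8]
opening: 0.008
grip_force: 0.0
```

Call:
jog_arm(motion=[[0,0,0,0,-5,0,0],[0,0,0,0,-4,0,0],[0,0,0,0,-3,0,0],[0,0,0,0,-3,0,0],[0,0,0,0,-3,0,0],[0,0,0,0,-2,0,0],[0,0,0,0,0,0,0]])

```text
t: 15.7
eef_pos: [601.7, -141.5, 118.5]
tcp_rot: [-3.141, -0.001, 0.005]
ft_force: [-0.0, -0.3, 0.7]
opening: 0.003
grip_force: 0.0
```

Call:
jog_arm(motion=[[0,0,0,0,-1.5,0,0],[0,0,0,0,-1.5,0,0],[0,0,0,0,0,0,0]])

```text
t: 16.08
eef_pos: [601.6, -138.5, 118.5]
tcp_rot: [-3.141, -0.001, 0.005]
ft_force: [0.6, -0.7, 0.2]
opening: 0.002
grip_force: 0.0
```

Call:
jog_arm(motion=[[0,0,0,0,-1.5,0,0],[0,0,0,0,-1.5,0,0],[0,0,0,0,0,0,0]])

```text
t: 16.45
eef_pos: [601.3, -135.7, 118.5]
tcp_rot: [-3.141, 0.0, 0.005]
ft_force: [-3.7, -3.9, 0.9]
opening: 0.006
grip_force: 1.8
```

```bash
python3 - <<'E'
from h import *
s=env.state();print(s["eef_pos"],s["ft_force"])
c=env.read_camera("scene");W=world(c)
im=np.ascontiguousarray(cv2.resize(c["color"][130:190,180:260,::-1],None,fx=8,fy=8,interpolation=cv2.INTER_CUBIC))
for p,col in [((653,-115.5,44),(0,255,0)),((601,-115.5,48),(0,0,255)),((601,-108,48),(255,0,0))]:
    u=(proj(c,[p])[0]-[180,130]+.5)*8;cv2.circle(im,tuple(int(a) for a in u),4,col,1)
cv2.imwrite("pics/s6.png",im)
E
```

```text
[ 601.33187979 -135.74891215  118.50385691] [-3.7290208  -3.915074    0.90711792]
```

View pics/s6.png

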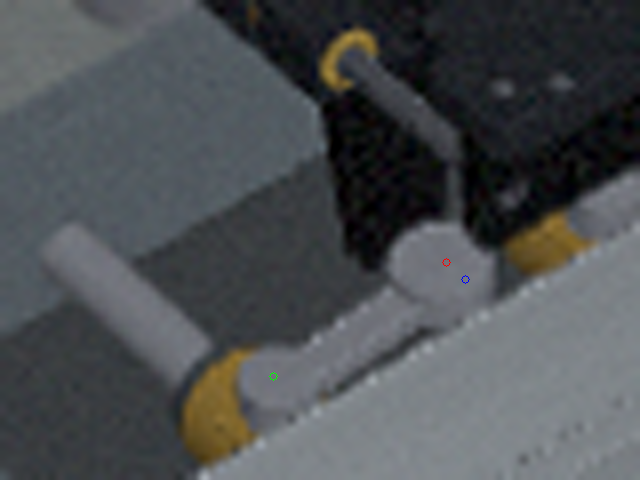

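The disc at crop (440,272) lies almost on the square-across mark (446,262), and the fingers are now touching it. I'll push on until the stop is felt.

Call:
jog_arm(motion=[[0,0,0,0,-1,0,0],[0,0,0,0,-1,0,0],[0,0,0,0,0,0,0]])

```text
t: 16.88
eef_pos: [601.4, -133.7, 118.5]
tcp_rot: [-3.141, -0.0, 0.005]
ft_force: [-2.5, -3.2, 0.7]
opening: 0.006
grip_force: 1.9
```

Call:
jog_arm(motion=[[0,0,0,0,-1,0,0],[0,0,0,0,-1,0,0],[0,0,0,0,-1,0,0],[0,0,0,0,0,0,0]])

```text
t: 17.38
eef_pos: [601.4, -131.7, 118.5]
tcp_rot: [3.141, -0.0, 0.005]
ft_force: [-3.2, -11.5, -0.7]
opening: 0.002
grip_force: 5.9
```

Call:
jog_arm(motion=[[0,0,0,0,-1,0,0],[0,0,0,0,-1,0,0],[0,0,0,0,0,0,0]])

```text
t: 17.75
eef_pos: [601.4, -131.2, 118.5]
tcp_rot: [3.139, -0.001, 0.005]
ft_force: [-5.7, -23.1, -0.9]
opening: -0.001
grip_force: 11.3
```

The handle is against its stop: 23 N with hardly any motion. Backing off, lifting and clearing out.

Call:
jog_arm(motion=[[0,0,0,0,6,0,0],[0,0,0,0,8,0,0],[0,0,0,0,0,-40,0],[0,0,0,0,0,-50,0],[0,0,0,0,40,-20,0],[0,0,0,0,45,0,0],[0,0,0,0,45,0,0],[0,0,0,0,45,0,0],[0,0,0,0,0,0,0],[0,0,0,0,0,0,0]])

```text
t: 19.0
eef_pos: [602.4, -317.0, 228.2]
tcp_rot: [-3.14, -0.0, 0.005]
ft_force: [0.2, -0.2, 0.0]
opening: 0.006
grip_force: 0.0
```

```bash
python3 - <<'E'
from h import *
s=env.state();print(s["eef_pos"],s["ft_force"])
c=env.read_camera("top");W=world(c);x,y,z=W[...,0],W[...,1],W[...,2]
m=(z>75)&(z<95)&(x>500)&(x<700)&(abs(y+17)<40);print("rib",W[m].mean(0),m.sum())
cv2.imwrite("pics/t7.png",cv2.resize(c["color"][150:310,230:470,::-1],None,fx=3.3,fy=3.3,interpolation=cv2.INTER_CUBIC))
E
```

```text
[ 602.35975424 -317.021684    228.16461395] [ 0.17253521 -0.15021956  0.00833011]
rib [595.21202694 -23.9532109   82.62901756] 258
```

View pics/t7.png

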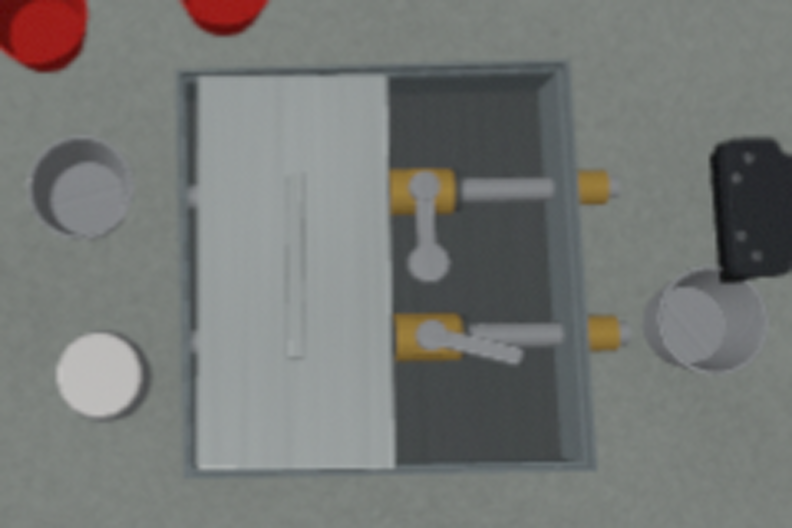

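The disc handle runs straight down from (424,185) to (428,263), square across its pipe. The cover is over the empty bay, and the plain handle, cups and jar haven't moved. The gripper is high and clear. Handing in.

```bash
python3 -c "
from cell import env
print(env.job_done())"
```

```text
the job is handed in; nothing more can be done
None
```

The job is handed in: the disc handle is shut against its stop, the cover is over the empty bay at about y +57 mm (past the 48 mm needed, a few millimetres short of the edge stop), and the last picture shows the other items in place and the arm clear; no verdict was returned.

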